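Walk the cast block round to face the fence

TASK

The heavy cast block on the bench has one blue side, and it is turned the wrong way. Push the block round with the fingertips, nudging its corners in turn, until its blue side faces the steel fence, keeping it clear of the fence until it is nearly square; then push it home so that the whole blue side lies flat against the fence, and let go. Only push the block: do not lift or tip it, do not let a corner strike the fence while it is still turned askew, and leave the loose things around it where they are.

Things in the scene. Friction and masses are not known exactly. Their poses are not given: they have to be found in the camera images.
- block: Cast aluminium block, 95 mm along its x, 130 along its y, 45 high, 1.2 to 1.9 kg, loose, too wide to grip. Origin: centre of its underside, z up. Its -x side (130 mm long) is blue, and the blue wraps onto the top as a 15 mm band along that edge; the other sides are bare. It slides at a push of 6 to 14 N and stays where left; a push near a corner turns it and shifts it a little along the push.
- blue_face (a point): Centre of the block's blue face, half-way up (22.5 mm above the underside), 47.5 mm from the block's centre along the block's -x; axes as the block's.
- fence: Fence: straight dark steel bar bolted to the bench, 300 mm along its x, 30 thick along its y, 40 high, a thin yellow line along its top. Origin: centre of its underside; its two long faces lie at y = -15 and +15 mm. It stands to the robot's left or right of the block, its length roughly fore and aft; the long face that looks towards the block is the one to use.
- tray: Red tray of bearings, 220 mm along its x, 60 mm along its y, 30 mm high, fixed to the bench on the other side of the block from the fence; origin at the centre of its underside. Not part of the job, only in the way.
- tape: Bystander, loose: roll of tan tape lying flat, 70 mm across, 24 mm high; origin at its underside. To be left where it is.
- jar: Bystander, loose: small white jar with green cap, 56 mm across, 65 mm high; origin at its underside. To be left where it is.
- spray: Bystander, loose: red spray can, 60 mm across, 150 mm high; origin at its underside. To be left where it is.
- wrench: Bystander, loose: steel wrench lying flat; origin at its underside. To be left where it is.
- screwdriver: Bystander, loose: screwdriver lying flat; origin at its underside. To be left where it is.
- mug: Bystander, loose: blue mug, 76 mm across, 85 mm high; origin at its underside. To be left where it is.
- bearing: Bystander, loose: steel bearing ring lying flat, 72 mm across, 20 mm high; origin at its underside. To be left where it is.
There are look-alikes about, which are no part of the job. What is meant by the block is not green or pink, and is the smaller of those in its own colour.

How it is judged:
On the way:
1. the block is turned with its blue side towards the fence, within 20 degrees of square, while still clear of it (blue side's centre more than 8 mm off) (angle between the y axis of block and the x axis of fence, either way round below 0.35 rad and x of fence in the frame of block below -0.04 m and (y of blue_face in the frame of fence above 0.023 m or y of blue_face in the frame of fence below -0.023 m)), for 0.1 s.
At the end, for the whole second after the job is handed in: The blue side lies against the fence: centre of the blue face within 5 mm of the fence's face, parallel within 3.4 degrees, its whole length on the fence (its centre within 88 mm of the fence's middle), the block flat on the bench and at rest (angle between the y axis of block and the x axis of fence, either way round below 0.06 rad and x of fence in the frame of block below -0.045 m and y of blue_face in the frame of fence between -0.02 and 0.02 m and x of blue_face in the frame of fence between -0.088 and 0.088 m and height (world z) of block below 0.005 m and angle between block's own z axis and vertical below 0.05 rad and linear speed of block below 0.01 m/s); the robot touches nothing.
It fails at once if the block is lifted or tipped (height (world z) of block above 0.01 m or angle between block's own z axis and vertical above 0.15 rad).
It fails at once if the block strikes the fence while more than 23 degrees askew (contact force between block and fence above 1 N and not (angle between the y axis of block and the x axis of fence, either way round below 0.4 rad)).
It fails at once if a loose bystander is moved by more than 30 mm (distance of any of tape, jar, spray, wrench, screwdriver, mug, bearing from where it was at the start of the episode above 0.03 m).
It also fails if it takes over 58 s, if anything falls off the work surface, if the arm or the gripper's body presses on something with over 40 N, if the wrist force passes 120 N, or if a joint passes its speed limit or range.

ROBOT

A 7-joint arm with a two-finger parallel gripper is mounted at the origin on the work surface. World frame = base frame: x ahead of the robot, y to its left, z up, the work surface at z = 0. Lengths are in m, angles in rad, forces in N, time in s.
With the tool pointing down it reaches from about 0.4 to 0.85 m from the base axis. Payload 10.4 kg.
Tool frame: the origin (TCP) lies midway between the tips of the shut fingers; the grasp point (between the pads) lies 19 mm behind it; z points along the fingers, y is the line along which they close (so a half turn about z gives the same grasp; the last joint's range is limited). The gripper opens to 85 mm and grips with 20 to 120 N. Pads are 22 mm wide; open, the fingers measure 114 mm over their backs; the gripper's body (76 mm by 85 mm) begins 54 mm behind the grasp point. The pads swing forward as they close: fully open they stand 13 mm farther back than shut.
Start: joints at [-1.277, 0.332, -0.065, 1.46, 0.022, 1.35, -0.088], TCP at [0.195, 0.594, 0.231] pointing down, gripper open.
Joint ranges: [-2.6, 2.6], [-0.5, 2.12], [-1.47, 1.34], [0.16, 2.42], [-1.27, 4.41], [0.06, 2.06], [-2.6, 2.6]. Speed limits (rad/s): [2.22, 2.22, 2.79, 2.79, 3.14, 3.14, 3.14].

INTERFACE

Orientations are given as a unit quaternion [x, y, z, w].
In Python, from workcell import monitor, eyes, manip gives the robot as it stands.
- The arm moves only by the tool send_rows, never from a script. Its arguments are lists of equal length, an entry for each row: "offset": the shift along the tool's x, y, z in mm, a list of three; "roll": the turn about the tool's z in rad. In form: {"offset": [[tx, ty, tz], ...], "roll": [roll, ...]}. A call has exactly 5 rows; each row is the pose to reach, as a shift and turn from the pose commanded when the call began, along the tool's axes at that moment; what a row does not reach only later rows make up. A row lasts 1/12 s, in which the tool goes at most 41.7 mm and 7.16 degrees, less where a joint would pass 70% of its speed; a pose out of reach is approached as far as the arm can. A call with a gripper value outside its range is refused whole. "jaw" is the opening, from 0 (shut) to 1 (fully open), set as the call begins (left out, the last holds). The fingers move at their own pace and stop on an object; "newtons" is the grip in N (left out, the last holds). Time passes only in rows, so rows that repeat a pose let the fingers close, or fill a call up. It gives the time, the measured TCP pose, the force and the opening at its end, in the units of the state.
- monitor.get_obs(): the state, without advancing time (a new reading comes with each control period).
- eyes.camera(name): name is "side" or "top"; returns (picture, depth): 420x560x3 uint8, blue, green, red; 420x560 float32, m along the optical axis (not along the pixel's ray), 0 where there is no reading.
- eyes.camera_params(name): a dict with "fovy" (degrees; the focal length in pixels is half the picture's height over the tangent of half this angle, whatever the lens; pixels are square), "cx", "cy" (the principal point, pixels), "k1" (the pictures are not rectified: a ray, as slopes to the right and down, at radius r is drawn at 1 + k1 r^2 times it, then the intrinsics apply), "R" (3x3) and "t" (3): a world point X has camera coordinates R X + t. Camera axes: x right, y down, z forward; pixel columns grow to the right and rows downward; lengths in m; the calibration is good to about 2 mm. A picture is of the moment at which its call begins. camera_params takes no time and is no camera call.
- manip.hand_in(): hands the job in, once; it reports no verdict.
The state is a dict: "clock": time; "joint_pos": joint angles; "joint_velocities": joint speeds; "tau": joint torques, N m; "position": TCP position; "ee_rot": TCP orientation; "ft_force": force on the tool from outside, world axes, zero at the start; "torque": the same for the moment, N m; "grip_width": opening from 0.0 (shut) to 1.0 (fully open).
Only numpy, scipy, OpenCV 4.12 (cv2) and the standard library are available. Lean on these libraries where they do the work, as an engineer would, in place of code of your own. Each camera call takes 0.05 s, during which the arm holds its last target. There are 200 camera calls.

## Working session

There is one attempt and no reset: what is moved stays moved. The work goes in short steps, Python scripts to look and compute and a tool call to move; the robot and the scene stay as the last step left them, time stands still between calls to the robot, and variables do not carry over. Pictures are saved under pics/ and viewed, on a budget of 10 in all, crops included, one or two more only if the job needs it, and the job is handed in when it is done.

Besides the shell and the picture viewer there is one more tool, called as a command line: name --pt "numbers of a row" for each row, then --argument value for the rest. send_rows: Moves the arm, as the interface text tells. Its arguments: {"type":"object","properties":{"offset":{"type":"array"},"roll":{"type":"array"},"jaw":{"type":"number"},"newtons":{"type":"number"}},"required":["offset","roll"]}

```bash
mkdir -p pics
cat > h.py <<'E'
import numpy as np, cv2
from workcell import monitor, eyes, manip
def cam(n):
    im,d=eyes.camera(n); p=eyes.camera_params(n); return im,d,p
def world(u,v,z,p,shape=(420,560)):
    """pixel(s) -> world on plane z"""
    f=shape[0]/2/np.tan(np.radians(p['fovy'])/2)
    a=np.stack([(np.asarray(u,float)-p['cx'])/f,(np.asarray(v,float)-p['cy'])/f],-1); s=a.copy()
    for _ in range(20): s=a/(1+p['k1']*(s**2).sum(-1,keepdims=True))
    R=np.array(p['R']);t=np.array(p['t'])
    d=np.concatenate([s,np.ones(s.shape[:-1]+(1,))],-1)@R; c=-R.T@t
    k=(z-c[2])/d[...,2]; return c+d*k[...,None]
def grid(n,z,p,im,x0,x1,y0,y1,mm=1.0):
    """top-down rectified picture at height z: col = y from y1 down, row = x from x1 down"""
    R=np.array(p['R']);t=np.array(p['t']); f=210/np.tan(np.radians(p['fovy'])/2)
    X,Y=np.meshgrid(np.arange(x1,x0,-mm/1e3),np.arange(y1,y0,-mm/1e3),indexing='ij')
    P=np.stack([X,Y,np.full_like(X,z)],-1)@R.T+t
    s=P[...,:2]/P[...,2:]; s=s*(1+p['k1']*(s**2).sum(-1,keepdims=True))
    return cv2.remap(im,(s[...,0]*f+p['cx']).astype(np.float32),(s[...,1]*f+p['cy']).astype(np.float32),cv2.INTER_LINEAR)
E
python3 - <<'E'
from h import *
for n in('top','side'):
    im,d,p=cam(n); cv2.imwrite(f'pics/{n}0.png',im); np.savez(f'{n}0.npz',im=im,d=d); print(n,p)
o=monitor.get_obs(); print(o)
E
```

```text
top {'fovy': 56.76209192094774, 'cx': 283.6257665099957, 'cy': 210.16663135789844, 'k1': 0.03260232298224339, 'R': array([[ 0.11003141, -0.99392708,  0.00143134],
       [-0.96926475, -0.10761979, -0.22123252],
       [ 0.22004303,  0.02295518, -0.97522004]]), 't': array([-0.03945329,  0.5174495 ,  0.87335269])}
side {'fovy': 57.11662207672786, 'cx': 272.2054969578667, 'cy': 210.8243485064484, 'k1': -0.02802990611680468, 'R': array([[ 0.99032674, -0.13837422, -0.01027274],
       [-0.07895505, -0.50109344, -0.86178389],
       [ 0.11410107,  0.85425871, -0.50717157]]), 't': array([-0.50790416,  0.08695373,  1.08708409])}
{'clock': 0.1, 'joint_pos': array([-1.27665254,  0.33280158, -0.06466501,  1.46088509,  0.0215588 ,
        1.3499035 , -0.08849292]), 'joint_velocities': array([ 3.32784028e-05,  1.56090993e-05,  1.44114685e-03, -1.27447294e-03,
       -1.66419391e-03, -5.07417648e-05,  2.26300693e-03]), 'tau': array([ 1.65794645e-03, -6.26743770e+01,  4.93581919e-02, -3.92430031e+01,
        1.63223158e-02,  7.04723701e-03, -2.72918072e-05]), 'position': array([0.19457275, 0.5935727 , 0.23058657]), 'ee_rot': array([ 1.57718178e-01,  9.87483950e-01, -6.46332471e-04, -8.71866874e-05]), 'ft_force': array([0.40813181, 0.53569804, 0.00243684]), 'torque': array([-0.04530363, -0.02909143, -0.00035871]), 'grip_width': 1.001604464217635}
```

View pics/top0.png

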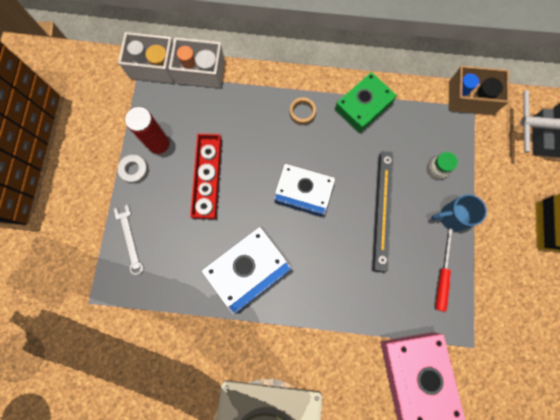

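View pics/side0.png

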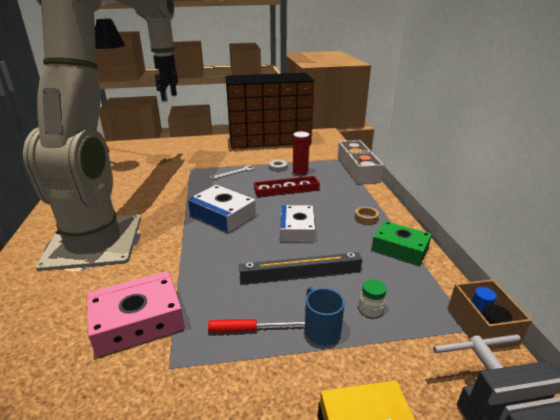

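Candidates for the block: the white and blue one at (305,188), the larger white and blue one at (246,268), green at (366,101) and pink at (425,380). The smaller white and blue one fits the description. The fence is at (383,211), to the robot's right, and the tray at (206,177), to its left. Next I measure these and check with an enlarged crop.

```bash
cat >> h.py <<'E'
def fence_block(im,d,p,roi=None):
    """block pose from top picture: white/blue top pixels at z=45mm, near roi centre (x,y)"""
    h,w=d.shape; U,V=np.meshgrid(np.arange(w),np.arange(h)); W=world(U,V,0.045,p)
    b,g,r=[im[...,i].astype(int) for i in range(3)]
    # height from depth
    f=210/np.tan(np.radians(p['fovy'])/2); R=np.array(p['R']);t=np.array(p['t']); c=-R.T@t
    dirv=(W-c); depth45=dirv@R[2]; Z=c[2]+dirv[...,2]*d/depth45
    near=np.hypot(W[...,0]-roi[0],W[...,1]-roi[1])<0.12
    top=near&(abs(Z-0.045)<0.012)&(d>0)
    n,l,st,ce=cv2.connectedComponentsWithStats(top.astype(np.uint8)); k=1+st[1:,4].argmax(); top=l==k
    pts=W[top][:,:2]
    blue=top&(b>r+50)
    (cx,cy),(a,bb),ang=cv2.minAreaRect((pts*1000).astype(np.float32))
    B=W[blue][:,:2].mean(0)
    return np.array([cx,cy])/1e3,(a,bb),ang,B,top.sum(),Z
E
python3 - <<'E'
from h import *
p=eyes.camera_params('top'); q=np.load('top0.npz'); im,d=q['im'],q['d']
for u,v in((305,188),(246,268)):
    roi=world(u,v,.045,p); c,s,a,B,n,Z=fence_block(im,d,p,roi); dv=c-B
    print(roi,c,s,a,'blue',B,'yaw(x axis, deg)',np.degrees(np.arctan2(dv[1],dv[0])),n)
for nm,z,l in (('fence ends',.04,[(387,158),(381,265)]),('fence corners',.04,[(381,153),(393,154),(374,270),(388,271)]),('tray',.03,[(196,135),(221,136),(192,218),(216,218)]),('tape',.02,[(302,110)]),('bear',.02,[(132,168)]),('spray',.0,[(155,150)]),('green',.045,[(366,101)]),('big',.045,[(260,230),(291,268)])):
    print(nm,[world(u,v,z,p).round(3)[:2] for u,v in l])
g=grid('top',.045,p,im,.33,.78,-.28,.32,1.0); cv2.imwrite('pics/crop1.png',cv2.resize(g,(800,600)))
E
```

```text
[ 0.58300076 -0.02803127  0.045     ] [ 0.57964514 -0.02498029] (129.31507873535156, 97.88945770263672) 79.49468994140625 blue [ 0.54262517 -0.01850581] yaw(x axis, deg) -9.920216714317855 1995
[0.37340872 0.09060535 0.045     ] [0.32889838 0.04973608] (12.680013656616211, 169.42587280273438) 43.92238235473633 blue [0.33451114 0.04115046] yaw(x axis, deg) 123.17424020547894 135
fence ends [array([ 0.685, -0.225]), array([ 0.416, -0.225])]
fence corners [array([ 0.697, -0.21 ]), array([ 0.697, -0.24 ]), array([ 0.403, -0.209]), array([ 0.404, -0.242])]
tray [array([0.697, 0.265]), array([0.702, 0.2  ]), array([0.481, 0.24 ]), array([0.487, 0.181])]
tape [array([0.803, 0.   ])]
bear [array([0.594, 0.414])]
spray [array([0.656, 0.373])]
green [array([ 0.833, -0.162])]
big [array([0.467, 0.069]), array([ 0.385, -0.014])]
```

View pics/crop1.png

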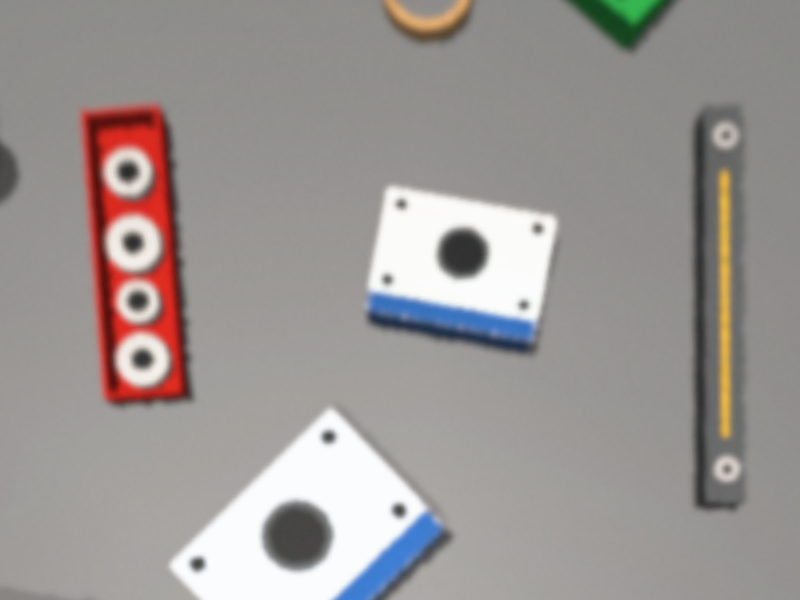

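The crop confirms it: the small white and blue block is centred at crop pixel (462,253), with its blue side towards the robot. In the world frame it is at (0.580, -0.025) with yaw -10°. The fence face is y≈-0.21, parallel to x, from x = 0.40 to 0.70. So the block has to turn about +100°, and pushes from the left and far sides will do that.

send_rows --pt "-32 -24 0" --pt "-64 -48 0" --pt "-96 -72 0" --pt "-128 -96 0" --pt "-160 -120 0" --roll '[-0.1,-0.2,-0.317,-0.317,-0.317]' --jaw 0 --newtons 60

```text
clock: 0.52
position: [0.3101, 0.4281, 0.231]
ee_rot: [-0.001, 1.0, -0.0, -0.0]
ft_force: [0.7, 1.0, 0.3]
grip_width: 0.302
```

```bash
cat >> h.py <<'E'
from scipy.spatial.transform import Rotation as Ro
def state():
    o=monitor.get_obs(); M=Ro.from_quat(o['ee_rot']).as_matrix()
    print('t',round(o['clock'],2),'tcp',(o['position']*1e3).round(1),'toolx deg',np.degrees(np.arctan2(M[1,0],M[0,0])).round(2),'F',o['ft_force'].round(1),'g',round(o['grip_width'],2)); return o
def sim(c,yaw,path,hx=.0475,hy=.065,tx=.011,ty=.0145,cc=.045):
    """quasi-static frictionless push: tool rectangle along path (world xy list); returns block pose, yaw deg"""
    c=np.array(c,float); th=np.radians(yaw); out=[]
    for a,b in zip(path[:-1],path[1:]):
        a,b=np.array(a),np.array(b)
        for s in np.linspace(0,1,60):
            T=a+(b-a)*s
            for _ in range(4):
                R=np.array([[np.cos(th),-np.sin(th)],[np.sin(th),np.cos(th)]]); best=None
                # SAT over block faces and tool-corners; tool faces vs block corners
                cand=[]
                tc=T+np.array([[i*tx,j*ty] for i in(-1,1) for j in(-1,1)]); bc=c+np.array([[i*hx,j*hy] for i in(-1,1) for j in(-1,1)])@R.T
                for k,h in ((0,hx),(1,hy)):
                    for sg in(-1,1):
                        n=R[:,k]*sg; q=(tc-c)@n-h; i=q.argmin(); cand.append((q[i],-n,tc[i]))
                for k,h in ((0,tx),(1,ty)):
                    for sg in(-1,1):
                        n=np.eye(2)[k]*sg; q=(bc-T)@n-h; i=q.argmin(); cand.append((q[i],n,bc[i]))
                pen,f,P=max(cand,key=lambda z:z[0])
                if pen>=0: break
                r=P-c; m=r[0]*f[1]-r[1]*f[0]; w=m/cc**2
                u=f+w*np.array([-r[1],r[0]]); sc=-pen/(u@f); c=c+f*sc; th+=w*sc
        out.append((b.round(3).tolist(),c.round(4).tolist(),round(np.degrees(th),1)))
    return out
E
python3 - <<'E'
from h import *
o=state()
for x in (.54,.545,.55):
  for r in sim((.58,-.025),-10.2,[(x,.09),(x,.06),(x,.04),(x,.02),(x,.0),(x,-.02)]): print(r)
E
```

```text
t 0.52 tcp [310.1 428.1 231. ] toolx deg -179.94 F [0.7 1.  0.3] g 0.3
([0.54, 0.06], [0.58, -0.0262], np.float64(-9.0))
([0.54, 0.04], [0.5801, -0.0379], np.float64(3.3))
([0.54, 0.02], [0.5825, -0.054], np.float64(12.9))
([0.54, 0.0], [0.5874, -0.0703], np.float64(20.5))
([0.54, -0.02], [0.594, -0.0854], np.float64(27.3))
([0.545, 0.06], [0.58, -0.0262], np.float64(-9.0))
([0.545, 0.04], [0.5801, -0.0383], np.float64(3.0))
([0.545, 0.02], [0.5823, -0.0555], np.float64(11.3))
([0.545, 0.0], [0.5868, -0.0729], np.float64(17.7))
([0.545, -0.02], [0.5929, -0.0893], np.float64(23.5))
([0.55, 0.06], [0.58, -0.0262], np.float64(-9.0))
([0.55, 0.04], [0.5799, -0.0387], np.float64(2.5))
([0.55, 0.02], [0.5818, -0.057], np.float64(9.2))
([0.55, 0.0], [0.5857, -0.0753], np.float64(14.3))
([0.55, -0.02], [0.5909, -0.0929], np.float64(19.0))
```

send_rows --pt "-23 -33 0" --pt "-46 -66 0" --pt "-69 -99 0" --pt "-92 -132 0" --pt "-115 -165 0" --roll '[0,0,0,0,0]'

```text
clock: 0.93
position: [0.425, 0.2631, 0.2312]
ee_rot: [-0.0, 1.0, 0.0, -0.0]
ft_force: [0.8, 0.6, 0.3]
grip_width: -0.0
```

send_rows --pt "-23 -33 0" --pt "-46 -66 0" --pt "-69 -99 0" --pt "-92 -132 0" --pt "-115 -165 0" --roll '[0,0,0,0,0]'

```text
clock: 1.35
position: [0.54, 0.0982, 0.2312]
ee_rot: [-0.0, 1.0, 0.0, -0.0]
ft_force: [1.4, 1.4, -0.7]
grip_width: 0.001
```

send_rows --pt "0 0 40" --pt "0 0 80" --pt "0 0 120" --pt "0 0 160" --pt "0 0 195" --roll '[0,0,0,0,0]'

```text
clock: 1.77
position: [0.5384, 0.0997, 0.0337]
ee_rot: [-0.0, 1.0, -0.0, -0.001]
ft_force: [0.6, -0.1, 0.5]
grip_width: 0.006
```

send_rows --pt "-1 0 10" --pt "-1 0 18" --pt "-1 -8 18" --pt "-1 -18 18" --pt "-1 -28 18" --roll '[0,0,0,0,0]'

```text
clock: 2.18
position: [0.5419, 0.0711, 0.0203]
ee_rot: [-0.0, 1.0, 0.0, 0.002]
ft_force: [0.3, -0.6, 0.4]
grip_width: 0.001
```

send_rows --pt "0 -7 0" --pt "0 -14 0" --pt "0 -21 0" --pt "0 -28 0" --pt "0 -34 0" --roll '[0,0,0,0,0]'

```text
clock: 2.6
position: [0.5408, 0.04, 0.0196]
ee_rot: [-0.001, 1.0, 0.002, 0.001]
ft_force: [-3.9, 8.5, 6.6]
grip_width: -0.001
```

send_rows --pt "0 -6 0" --pt "0 -12 0" --pt "0 -18 0" --pt "0 -24 0" --pt "0 -24 0" --roll '[0,0,0,0,0]'

```text
clock: 3.02
position: [0.5405, 0.0142, 0.0192]
ee_rot: [-0.0, 1.0, 0.001, 0.0]
ft_force: [-1.5, 3.1, 2.3]
grip_width: -0.003
```

```bash
cat >> h.py <<'E'
def look(c0,tag):
    o=state(); im,d,p=cam('top'); c,s,a,B,n,Z=fence_block(im,d,p,c0); dv=c-B
    y0=np.degrees(np.arctan2(dv[1],dv[0])); y=a+90*np.round((y0-a)/90)
    print('block c',c.round(4),'size',np.round(s,1),'yaw',round(y,1),'rough',round(y0,1),'n',n)
    cv2.imwrite(f'pics/{tag}.png',cv2.resize(grid('top',.045,p,im,.38,.74,-.26,.22,1.0),None,fx=1.6,fy=1.6))
    return c,y
E
python3 - <<'E'
from h import *
look((.585,-.06),'a1')
E
```

```text
t 3.02 tcp [540.5  14.2  19.2] toolx deg -180.0 F [-1.5  3.1  2.3] g -0.0
block c [ 0.5953 -0.0871] size [97.5 77.6] yaw 2.6 rough 8.6 n 1158
```

View pics/a1.png

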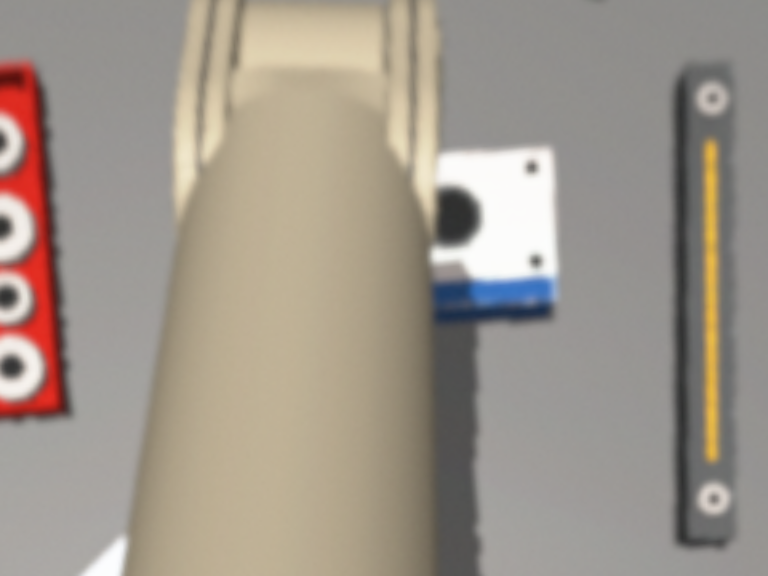

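The arm hides part of the picture. The right edge is at col 553 and the far edge at row 148, so the block is at about (0.600, -0.060) with yaw ~2.6°. The finger slipped off the near-left corner, at about (545, 14) mm. It stays in the clear there. Next I push the far face near its left end.

```bash
cat >> h.py <<'E'
def follow(c,yaw,ly,yaw_end,step=5,hx=.0475,tx=.011,ty=.0145,cc=.048,toolrot=0):
    """waypoints for pushing the +x face at local y=ly (toolrot: tool rectangle turn, deg)"""
    c=np.array(c,float); out=[]
    rot=lambda a:np.array([[np.cos(a),-np.sin(a)],[np.sin(a),np.cos(a)]])
    y=yaw
    while y<=yaw_end+1e-6:
        R=rot(np.radians(y)); n=R[:,0]
        tc=np.array([[i*tx,j*ty] for i in(-1,1) for j in(-1,1)])@rot(np.radians(toolrot)).T
        # finger centre at local y=ly, face touching support
        T=c+R@np.array([hx,ly])-n*(tc@n).min()
        out.append((round(y,1),(T*1e3).round(0).tolist(),(c*1e3).round(0).tolist()))
        w=np.radians(step); piv=c+R@np.array([0,-cc**2/ly]); c=piv+rot(w)@(c-piv); y+=step
    return out
E
python3 - <<'E'
from h import *
for r in follow((.600,-.060),2.6,.048,92): print(r)
E
```

```text
(2.6, [657.0, -9.0], [600.0, -60.0])
(7.6, [649.0, -5.0], [596.0, -60.0])
(12.6, [641.0, -1.0], [592.0, -61.0])
(17.6, [633.0, 2.0], [588.0, -62.0])
(22.6, [624.0, 5.0], [584.0, -64.0])
(27.6, [614.0, 7.0], [580.0, -65.0])
(32.6, [605.0, 8.0], [576.0, -68.0])
(37.6, [595.0, 8.0], [573.0, -70.0])
(42.6, [585.0, 7.0], [570.0, -73.0])
(47.6, [576.0, 5.0], [567.0, -76.0])
(52.6, [566.0, 3.0], [564.0, -79.0])
(57.6, [556.0, -1.0], [562.0, -82.0])
(62.6, [547.0, -6.0], [560.0, -86.0])
(67.6, [538.0, -11.0], [558.0, -90.0])
(72.6, [530.0, -18.0], [556.0, -94.0])
(77.6, [522.0, -25.0], [555.0, -98.0])
(82.6, [515.0, -33.0], [555.0, -102.0])
(87.6, [509.0, -42.0], [554.0, -106.0])
```

send_rows --pt "0 20 0" --pt "0 45 0" --pt "-35 50 0" --pt "-70 50 0" --pt "-105 50 0" --roll '[0,0,0,0,0]'

```text
clock: 3.48
position: [0.6469, 0.0649, 0.019]
ee_rot: [-0.001, 1.0, 0.0, 0.001]
ft_force: [0.3, 0.2, 0.1]
grip_width: -0.002
```

send_rows --pt "-35 0 0" --pt "-40 -35 0" --pt "-40 -70 0" --pt "-40 -74 0" --pt "-40 -74 0" --roll '[0,0,0,0,0]'

```text
clock: 3.9
position: [0.6854, -0.0155, 0.0187]
ee_rot: [0.003, 1.0, -0.001, 0.0]
ft_force: [0.1, 0.8, 0.6]
grip_width: -0.004
```

send_rows --pt "18 0 0" --pt "28 1 0" --pt "36 5 0" --pt "44 9 0" --pt "52 12 0" --roll '[0,0,0,0,0]'

```text
clock: 4.32
position: [0.6338, 0.0033, 0.0189]
ee_rot: [-0.001, 1.0, 0.0, 0.001]
ft_force: [4.0, -0.7, -0.5]
grip_width: -0.002
```

send_rows --pt "9 3 0" --pt "19 5 0" --pt "28 6 0" --pt "38 6 0" --pt "38 6 0" --roll '[0,0,0,0,0]'

```text
clock: 4.73
position: [0.5943, 0.0095, 0.0186]
ee_rot: [-0.001, 1.0, 0.001, -0.0]
ft_force: [0.1, 0.1, -0.7]
grip_width: -0.001
```

Run:
```python
from h import *
look((.575,-.06),'a2')
```

```text
t 4.73 tcp [594.3   9.5  18.6] toolx deg -179.91 F [ 0.1  0.1 -0.7] g -0.0
block c [ 0.5763 -0.0689] size [ 96.4 114.8] yaw 36.3 rough 49.2 n 1224
```

View pics/a2.png

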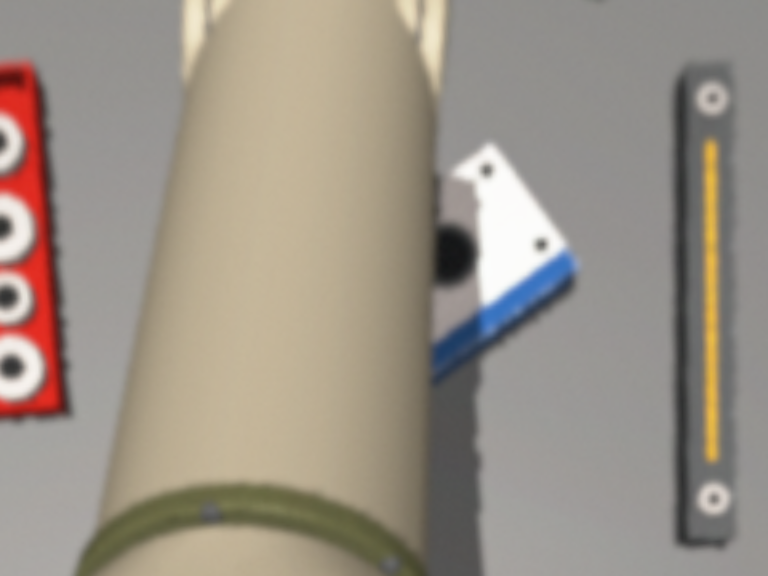

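The picture shows the far corner at (490,145), the right corner at (574,258) and the hole at (453,253). That gives yaw ≈37° and a centre near (0.577, -0.066), close to the model, so I continue.

Run:
```python
from h import *
for r in follow((.577,-.067),36.5,.048,92): print(r)
```

```text
(36.5, [601.0, 10.0], [577.0, -67.0])
(41.5, [591.0, 10.0], [574.0, -70.0])
(46.5, [581.0, 8.0], [571.0, -73.0])
(51.5, [571.0, 6.0], [568.0, -76.0])
(56.5, [562.0, 2.0], [566.0, -79.0])
(61.5, [552.0, -2.0], [563.0, -83.0])
(66.5, [544.0, -8.0], [562.0, -86.0])
(71.5, [535.0, -14.0], [560.0, -90.0])
(76.5, [527.0, -21.0], [559.0, -94.0])
(81.5, [520.0, -29.0], [558.0, -98.0])
(86.5, [514.0, -37.0], [558.0, -103.0])
(91.5, [508.0, -46.0], [558.0, -107.0])
```

send_rows --pt "14 0 0" --pt "24 -2 0" --pt "33 -6 0" --pt "43 -10 0" --pt "51 -16 0" --roll '[0,0,0,0,0]'

```text
clock: 5.2
position: [0.5452, -0.0061, 0.0189]
ee_rot: [-0.001, 1.0, 0.001, 0.001]
ft_force: [2.9, 6.2, 2.2]
grip_width: -0.003
```

send_rows --pt "9 -6 0" --pt "17 -13 0" --pt "24 -21 0" --pt "24 -21 0" --pt "24 5 0" --roll '[0,0,0,0,0]'

```text
clock: 5.62
position: [0.5205, -0.0078, 0.0186]
ee_rot: [0.003, 1.0, -0.001, 0.0]
ft_force: [1.3, 0.2, 1.3]
grip_width: -0.001
```

send_rows --pt "0 35 0" --pt "0 70 0" --pt "0 90 0" --pt "0 90 0" --pt "0 90 0" --roll '[0,0,0,0,0]'

```text
clock: 6.03
position: [0.5205, 0.0883, 0.0181]
ee_rot: [-0.001, 1.0, -0.0, -0.0]
ft_force: [-0.1, -1.8, 0.8]
grip_width: -0.003
```

Run:
```python
from h import *
look((.56,-.1),'a3')
```

```text
t 6.03 tcp [520.5  88.3  18.1] toolx deg -179.83 F [-0.1 -1.8  0.8] g -0.0
block c [ 0.5457 -0.0931] size [ 95.  131.7] yaw 84.0 rough 87.6 n 2042
```

View pics/a3.png

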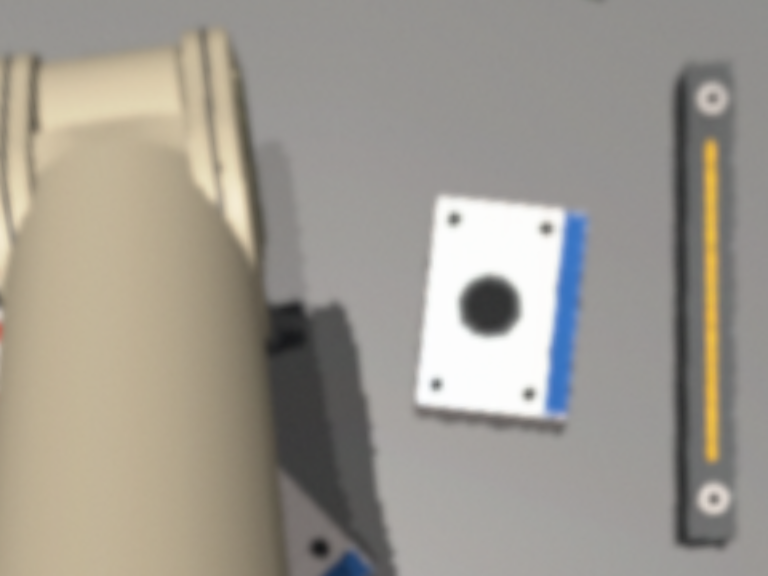

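Centre (0.546, -0.093), yaw 84.5°, blue facing right, and about 65 mm clear of the fence. I'll take out the last ~5° with a push at the near end, then push at the centre.

send_rows --pt "5 -36 0" --pt "5 -72 0" --pt "5 -104 0" --pt "5 -112 0" --pt "5 -117 0" --roll '[0,0,0,0,0]'

```text
clock: 6.5
position: [0.5148, -0.0321, 0.0182]
ee_rot: [0.002, 1.0, 0.0, -0.001]
ft_force: [-3.7, 6.9, 1.8]
grip_width: -0.005
```

send_rows --pt "0 -4 0" --pt "0 -8 0" --pt "0 -11 0" --pt "0 -11 0" --pt "0 10 0" --roll '[0,0,0,0,0]'

```text
clock: 6.92
position: [0.5154, -0.0221, 0.0183]
ee_rot: [0.002, 1.0, -0.001, -0.0]
ft_force: [0.1, -0.7, -0.2]
grip_width: 0.003
```

send_rows --pt "0 30 0" --pt "-15 60 0" --pt "-31 90 0" --pt "-31 90 0" --pt "-31 90 0" --roll '[0,0,0,0,0]'

```text
clock: 7.33
position: [0.5469, 0.0733, 0.0181]
ee_rot: [-0.002, 1.0, 0.0, 0.0]
ft_force: [-0.0, -0.8, -0.5]
grip_width: -0.003
```

Run:
```python
from h import *
look((.55,-.1),'a4')
```

```text
t 7.33 tcp [546.9  73.3  18.1] toolx deg -179.72 F [-0.  -0.8 -0.5] g -0.0
block c [ 0.5484 -0.1005] size [ 95.3 131.8] yaw 87.1 rough 89.6 n 2041
```

send_rows --pt "-2 -35 0" --pt "-2 -70 0" --pt "-2 -96 0" --pt "-2 -104 0" --pt "-2 -110 0" --roll '[0,0,0,0,0]'

```text
clock: 7.8
position: [0.5476, -0.0412, 0.0183]
ee_rot: [0.002, 1.0, 0.001, -0.0]
ft_force: [-3.6, 11.4, 6.0]
grip_width: 0.005
```

send_rows --pt "0 -8 0" --pt "0 -16 0" --pt "0 -24 0" --pt "0 -32 0" --pt "0 -40 0" --roll '[0,0,0,0,0]'

```text
clock: 8.22
position: [0.5486, -0.0769, 0.0184]
ee_rot: [-0.001, 1.0, 0.002, -0.0]
ft_force: [-0.1, 7.8, 3.2]
grip_width: -0.001
```

Run:
```python
from h import *
look((.55,-.14),'a5')
```

```text
t 8.22 tcp [548.6 -76.9  18.4] toolx deg -179.85 F [-0.1  7.8  3.2] g -0.0
block c [ 0.5494 -0.2221] size [195.4  31.1] yaw nan rough nan n 880h.py:33: RuntimeWarning: Mean of empty slice.
  B=W[blue][:,:2].mean(0)
  ret = um.true_divide(
```

send_rows --pt "0 -5 0" --pt "0 -10 0" --pt "0 -14 0" --pt "0 -18 0" --pt "0 -20 0" --roll '[0,0,0,0,0]'

```text
clock: 8.68
position: [0.5487, -0.0974, 0.0184]
ee_rot: [-0.001, 1.0, 0.001, 0.0]
ft_force: [-0.8, 8.2, 3.4]
grip_width: 0.001
```

send_rows --pt "0 -1 0" --pt "0 -2 0" --pt "0 -3 0" --pt "0 -4 0" --pt "0 -4 0" --roll '[0,0,0,0,0]'

```text
clock: 9.1
position: [0.5488, -0.101, 0.0185]
ee_rot: [-0.001, 1.0, 0.001, 0.0]
ft_force: [-0.4, 8.3, 2.9]
grip_width: 0.0
```

send_rows --pt "0 -1 0" --pt "0 -2 0" --pt "0 -2 0" --pt "0 -3 0" --pt "0 -3 0" --roll '[0,0,0,0,0]'

```text
clock: 9.52
position: [0.5488, -0.1024, 0.0184]
ee_rot: [-0.002, 1.0, 0.002, -0.0]
ft_force: [-1.3, 12.7, 6.0]
grip_width: -0.002
```

send_rows --pt "0 -1 0" --pt "0 -2 0" --pt "0 -3 0" --pt "0 -3 0" --pt "0 -3 0" --roll '[0,0,0,0,0]'

```text
clock: 9.93
position: [0.5488, -0.1025, 0.0184]
ee_rot: [-0.003, 1.0, 0.004, -0.001]
ft_force: [-3.2, 23.1, 8.7]
grip_width: -0.001
```

send_rows --pt "0 8 0" --pt "0 30 0" --pt "0 65 0" --pt "0 100 0" --pt "0 130 0" --roll '[0,0,0,0,0]'

```text
clock: 10.35
position: [0.5479, 0.0226, 0.0182]
ee_rot: [-0.0, 1.0, 0.0, -0.0]
ft_force: [0.9, 1.1, 0.4]
grip_width: 0.002
```

Run:
```python
from h import *
state(); im,d,p=cam('top')
c=(.55,-.16); r=fence_block(im,d,p,c); W=world(*np.meshgrid(np.arange(560),np.arange(420)),.045,p)
b,g,rr=[im[...,i].astype(int) for i in range(3)]
near=np.hypot(W[...,0]-.55,W[...,1]+.15)<.1
m=near&(((b>rr+50)&(b>90))|((b>150)&(rr>150)))
n,l,st,_=cv2.connectedComponentsWithStats(m.astype(np.uint8)); m=l==1+st[1:,4].argmax()
print(cv2.minAreaRect((W[m][:,:2]*1000).astype(np.float32)))
bl=W[m&(b>rr+50)][:,:2]; v=np.polyfit(bl[:,0],bl[:,1],1); print('blue band slope deg',np.degrees(v[0]),bl.mean(0))
W4=world(*np.meshgrid(np.arange(560),np.arange(420)),.04,p); yl=(rr>b+60)&(g>b+40)&(abs(W4[...,1]+.225)<.015)&(W4[...,0]>.42)&(W4[...,0]<.68)
q=W4[yl][:,:2]; v=np.polyfit(q[:,0],q[:,1],1); print('yellow slope deg',np.degrees(v[0]),q.mean(0),yl.sum())
cv2.imwrite('pics/end.png',cv2.resize(grid('top',.045,p,im,.38,.74,-.28,.0,1.0),None,fx=1.6,fy=1.6))
```

```text
t 10.35 tcp [547.9  22.6  18.2] toolx deg -179.96 F [0.9 1.1 0.4] g 0.0
((555.6869506835938, -161.98617553710938), (135.3147430419922, 97.44880676269531), 0.4263048470020294)
blue band slope deg 0.2201443681605001 [ 0.55519072 -0.2031037 ]
yellow slope deg 0.21986325999802672 [ 0.55101704 -0.22535229] 270
```

View pics/end.png

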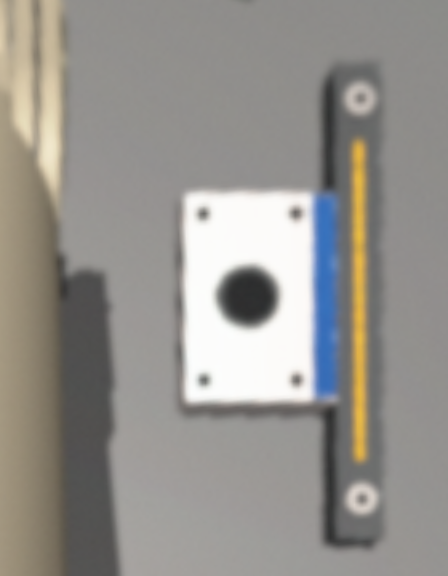

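The blue band (cols 315–337, rows 193–400) lies flat against the fence. Its slope is 0.22° and the yellow line's is also 0.22°. It is centred about 4 mm from the fence's middle, and the hand is well clear.

Run:
```python
from h import *
print(manip.hand_in()); state()
```

```text
the job is handed in; nothing more can be done
None
the job is handed in; nothing more can be done
```

The block is against the fence with its whole blue side flat on it, and I handed the job in at about 10.4 s of the 58 s allowed. I don't have a verdict, since the hand-in reports none.

I turned the small white and blue block about 100° with the shut fingertips, using pushes on its left and far sides. I then squared it up while it was still about 60 mm off the fence, and pushed it home at its centre until the force rose to 23 N and it stopped moving.

- **Parallel:** the last picture put the blue band and the fence's yellow line at the same slope, 0.22° each.
- **Position:** the blue side's centre is about 4 mm from the fence's middle, with no gap visible.
- **Clear of the robot:** the fingers had drawn back about 125 mm, and the wrist force was near zero.
- **What went wrong:** the first push slipped off a corner and slid the block about 18 mm forward; I re-planned around that.
- **What disagreed:** the last outline fit gave 135 × 97 mm against the true 130 × 95, because of edge blur. One measurement near the fence picked up the fence instead of the block, so I ignored it.
- **Not checked at the end:** I did not measure the loose things again. The fingers stayed well away from all of them.

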